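# Tare the cheese dish on the counter balance

## Task

A yellow dish of 300 g stands on one pan of the balance. Pick from the three brass weights on the table (large 200 g, medium 100 g, small 50 g) the ones that make up its weight, and set them down gently, upright, in the empty pan so that the beam comes level. Leave the dish on its pan and the unneeded weight where it stands.

Things in the scene. Friction and masses are not known exactly. Their poses are not given: they have to be found in the camera images.
- weight_200: The large brass weight, 200 g: an upright solid cylinder of 32 mm diameter and 30 mm height, with a narrower knob (19 mm diameter) on a thin neck above it, 42 mm high over all. Origin at the centre of its underside, z up. It starts standing upright on the table at the robot's side of the balance; the places of the three weights are shuffled.
- weight_100: The medium brass weight, 100 g: an upright solid cylinder of 26 mm diameter and 23 mm height, with a narrower knob (16 mm diameter) on a thin neck above it, 35 mm high over all. Origin at the centre of its underside, z up. It starts standing upright on the table at the robot's side of the balance; the places of the three weights are shuffled.
- weight_50: The small brass weight, 50 g: an upright solid cylinder of 20 mm diameter and 20 mm height, with a narrower knob (12 mm diameter) on a thin neck above it, 32 mm high over all. Origin at the centre of its underside, z up. It starts standing upright on the table at the robot's side of the balance; the places of the three weights are shuffled.
- dish: The yellow ceramic dish shaped like a piece of cheese, open at the top, 71 x 94 x 47 mm, 300 g. Origin at the centre of its underside. It stands on the balance's left pan and weighs that pan down.
- free_pan (a point): Centre of the upper side of the floor of the empty right pan (toward -y) of the balance: a round steel pan, flat inside to 58 mm radius, rim 136 mm across and 6 mm above the floor. It stays horizontal: x away from the robot, y along the beam to the other pan, whose centre is 170 mm away, z up. Floor 79 mm above the table at the start, 69 mm when level. A 106 mm high index plate stands midway.
- beam (a joint): Angle of the balance beam, rad: 0 level; negative: the dish side is down (-0.12 on the stop, as at the start); positive: the empty pan side is down (at most 0.12). Where in a pan a load stands does not matter. An imbalance of 50 g drives it to a stop or nearly; it settles in about a second. The blue base is fixed to the table.
There are look-alikes about, which are no part of the job. What is shaped like the weight_50 but blue is not meant.

How it is judged (in metres and radians):
At the end, for the whole second after the job is handed in: Beam at rest level within 0.045 rad; 200 g and 100 g weights at rest in the free pan, upright within 10 degrees, undersides within 8 mm of its floor, centres within 52 mm of its centre; dish (within 40 mm) and 50 g weight (within 30 mm) where they started, upright within 10 degrees (value of joint beam between -0.045 and 0.045 rad and velocity of joint beam between -0.05 and 0.05 rad/s and horizontal distance between each of weight_200, weight_100 and free_pan below 0.052 m and z of weight_200 in the frame of free_pan between -0.008 and 0.008 m and angle between each of weight_200, weight_100, dish, weight_50's own z axis and vertical below 0.17 rad and linear speed of each of weight_200, weight_100 below 0.03 m/s and z of weight_100 in the frame of free_pan between -0.008 and 0.008 m and distance of dish from where it was at the start of the episode below 0.04 m and distance of weight_50 from where it was at the start of the episode below 0.03 m); the robot touches nothing.
It fails at once if the unneeded 50 g weight is moved more than 30 mm (distance of weight_50 from where it was at the start of the episode above 0.03 m).
It fails at once if the dish is moved more than 40 mm (distance of dish from where it was at the start of the episode above 0.04 m).
It fails at once if the 200 g weight is dropped (falls free of the fingers at over 0.7 m/s) (linear speed of weight_200 above 0.7 m/s and contact force between the fingers and weight_200 below 0.1 N).
It fails at once if the 100 g weight is dropped (falls free of the fingers at over 0.7 m/s) (linear speed of weight_100 above 0.7 m/s and contact force between the fingers and weight_100 below 0.1 N).
It also fails if it takes over 50 s, if anything falls off the work surface, if the arm or the gripper's body presses on something with over 40 N, if the wrist force passes 120 N, or if a joint passes its speed limit or range.

## Robot

A 6-joint arm with a two-finger parallel gripper is mounted at the origin on a cart in front of the work surface, level with it; the furniture and walls round the work are solid. World frame = base frame: x ahead of the robot, y to its left, z up, the work surface at z = 0. Lengths are in mm, angles in degrees, forces in N, time in s.
With the tool pointing down it reaches from about 350 to 925 mm from the base axis. Payload 6.4 kg.
Tool frame: the origin (TCP) lies on the centre line of the jaws, within the pads' length; the fingertips stand 19 mm ahead of it and the grasp point (between the pads) is the TCP; z points along the fingers, y is the line along which they close (so a half turn about z gives the same grasp; the last joint's range is limited). The gripper opens to 85 mm and grips with 20 to 120 N. Pads are 22 mm wide; open, the fingers measure 114 mm over their backs; the gripper's body (76 mm by 85 mm) begins 54 mm behind the grasp point. The pads swing forward as they close: fully open they stand 13 mm farther back than shut.
Start: joints at [-83.829, 14.043, 89.255, -0, 76.702, -9.975], TCP at [180.76, -624.372, 250.29] pointing down, gripper open.
Joint ranges: [-179.41, 179.41], [-58.25, 129.5], [7.25, 145.43], [-54.29, 234.29], [11.92, 165.04], [-157.13, 157.13]. Speed limits (degrees/s): [147.25, 147.25, 180, 180, 180, 180].

## Interface

Orientations are given as a 3x3 rotation matrix whose columns are the frame's x, y, z axes.
In Python, from rig import goto, movel, set_joints, grip, wait, ik, state, snapshot, camera_model, PlanningError, close_job gives the robot as it stands. The module is installed in compiled form; this text tells all that it offers. Calls block until the motion is done:
- goto(position, orientation): joint-space move of the TCP to a pose.
- movel(position, orientation=None, vel=150, force_limit=None): straight line of the TCP; orientation=None keeps the orientation; vel is the mean speed in mm/s. With force_limit (N) it stops when the force on the tool has changed by that much, and returns True; else False.
- set_joints(angles): joint-space move.
- grip(opening): finger opening in mm; the grip force is fixed at half the most; returns when the fingers have stopped.
- wait(seconds).
- ik(position, orientation): joint angles nearest the present ones, or None.
- state(): the state.
- snapshot(name): name is "scene" or "top" or "wrist"; returns the picture (420x560x3 uint8, red, green, blue); there is no depth.
- camera_model(name): a dict with "K" (3x3 intrinsics, pixels), "origin" and "rotation" of the camera in the world. Camera axes: x right, y down, z forward; pixel columns grow to the right and rows downward; lengths in mm; the calibration is good to about 2 mm. A picture is of the moment at which its call begins: read the wrist's pose just before it. camera_model takes no time and is no camera call; for the wrist camera it gives the pose at the moment of the call.
A pose or a line that the arm cannot do raises PlanningError and nothing moves.
- close_job(): hands the job in; it is judged then, once.
The state is a dict: "t": time; "joints": joint angles; "joint_velocities": joint speeds; "joint_torque": joint torques, N m; "tool_pos": TCP position; "eef_rot": TCP orientation; "force": force on the tool from outside, world axes, zero at the start; "wrist_torque": the same for the moment, N m; "width": finger opening in mm; "grasp_force": force on a finger pad.
Only numpy, scipy, OpenCV 4.12 (cv2) and the standard library are available. Lean on these libraries where they do the work, as an engineer would, in place of code of your own. Each camera call takes 0.05 s, during which the arm holds its last target. There are 200 camera calls.

## Working session

There is one attempt and no reset: what is moved stays moved. The work goes in short steps, each a Python script; the robot and the scene stay as the last script left them, time stands still between calls to the robot, and variables do not carry over. Pictures are saved under pics/ and viewed, at most 10 in all, crops included, and the job is handed in when it is done.

```bash
mkdir -p pics; python3 - <<'E'
from rig import *
import cv2
for n in("scene","top"):
    cv2.imwrite(f"pics/{n}.png",snapshot(n)[:,:,::-1]); m=camera_model(n); print(n,m)
print(state()["t"])
E
```

```text
scene {'K': array([[521.5443658 ,   0.        , 270.72650155],
       [  0.        , 521.5443658 , 213.74983204],
       [  0.        ,   0.        ,   1.        ]]), 'origin': array([187.77834459, 296.19719548, 728.53972414]), 'rotation': array([[-0.77129291, -0.49926818,  0.39476389],
       [-0.63628516,  0.62019196, -0.4588062 ],
       [-0.01576205, -0.60505638, -0.7960266 ]])}
top {'K': array([[381.31502085,   0.        , 278.64176228],
       [  0.        , 381.31502085, 205.73040832],
       [  0.        ,   0.        ,   1.        ]]), 'origin': array([502.71006541, -91.54551316, 912.78748309]), 'rotation': array([[-0.01509533, -0.99921625,  0.03659261],
       [-0.99973731,  0.01571421,  0.01668458],
       [-0.01724652, -0.03633114, -0.99919098]])}
0.1
```

View pics/top.png

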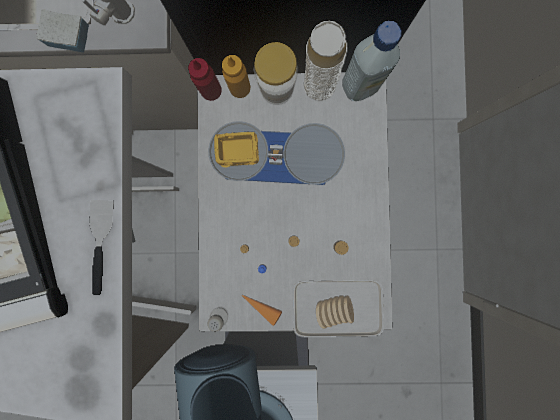

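View pics/scene.png

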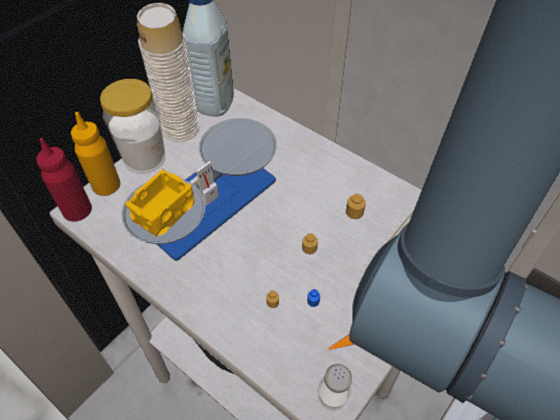

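Top view: brass candidates are small at (244,249), medium at (293,241) and large at (341,247). The look-alike at (262,268) is blue, so it is not meant. The free pan is at (314,153) and the dish at (237,149). I'll confirm this in an enlarged crop.

```bash
cat > h.py <<'E'
from rig import *
import numpy as np, cv2
def pix(name,u,v,z):
    m=camera_model(name); d=m["rotation"]@np.linalg.solve(m["K"],[u,v,1.]); o=m["origin"]
    return o+d*(z-o[2])/d[2]
def proj(name,p):
    m=camera_model(name); q=m["K"]@(m["rotation"].T@(np.array(p)-m["origin"])); return q[:2]/q[2]
E
python3 - <<'E'
from h import *
im=cv2.imread("pics/top.png"); sc=cv2.imread("pics/scene.png")
a=cv2.resize(im[225:280,225:365],None,fx=5,fy=5,interpolation=cv2.INTER_CUBIC)
b=cv2.resize(sc[185:315,250:380],None,fx=2.3,fy=2.3,interpolation=cv2.INTER_CUBIC)
o=np.zeros((a.shape[0]+b.shape[0],700,3),np.uint8); o[:275]=a; o[275:,:b.shape[1]]=b
cv2.imwrite("pics/crop.png",o); print(o.shape)
for n,I in(("top",im),("scene",sc)):
    hsv=cv2.cvtColor(I,cv2.COLOR_BGR2HSV)
    m=cv2.inRange(hsv,(10,110,60),(28,255,255))
    k,l,s,c=cv2.connectedComponentsWithStats(m)
    for i in range(1,k):
        if s[i,4]>25: print(n,s[i],c[i].round(1))
for u,v,z in((244,249,20),(293,241,22),(341,247,28),(314,153,79),(237,149,100)): print(pix("top",u,v,z).round(1))
E
```

```text
(574, 700, 3)
top [ 254   42   42   43 1407] [274.9  63. ]
top [222  55  28  43 858] [235.5  75.6]
top [ 214  132   45   35 1337] [236.2 148.5]
top [242 295  40  30 371] [265.1 310.5]
scene [137  16  44  28 558] [159.4  31.9]
scene [223  61   7  13  45] [226.1  67.5]
scene [ 100   79   52   38 1578] [125.6  97.2]
scene [  70  111   50   85 2249] [ 94.1 156.6]
scene [ 125  169   69   67 2849] [160.2 202.2]
scene [347 194  18  25 359] [355.4 206.1]
scene [303 234  14  20 237] [309.5 243.7]
scene [267 291  12  17 167] [272.4 299. ]
scene [328 335  26  15 154] [341.7 342.8]
[435.5   5.9  20. ]
[ 452.6 -108.9   22. ]
[ 437.6 -219.2   28. ]
[ 647.9 -157.    79. ]
[655.9   9.7 100. ]
```

View pics/crop.png

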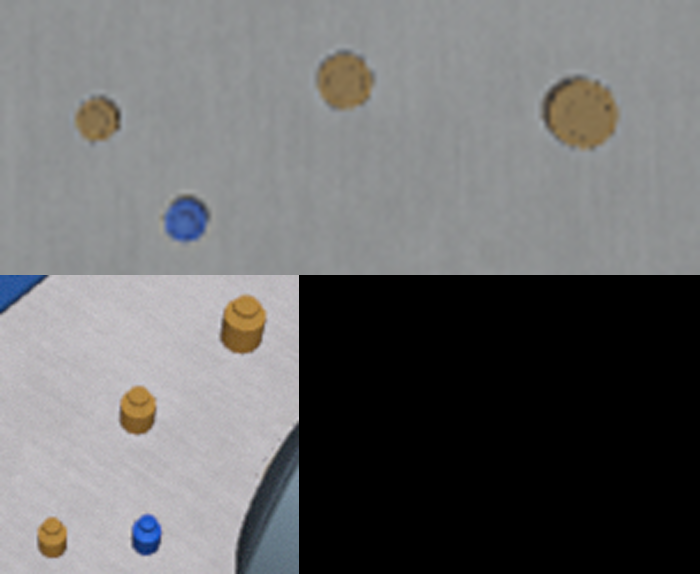

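The crop confirms it: three brass weights in increasing diameter (body tops about 8, 11 and 14 px, matching 20, 26 and 32 mm) and a separate blue look-alike. I'll cross-check these against the scene camera, then hover over the large weight.

```bash
python3 - <<'E'
from h import *
L=pix("top",341.0,247.0,30); M=pix("top",293.6,240.6,23); S=pix("top",244.2,248.5,20)
for n,p,h in(("L",L,42),("M",M,35),("S",S,32)):
    q=p.copy();q[2]=h/2; print(n,p.round(1),proj("scene",q).round(1))
print("scene blobs 355.4,206.1 / 309.5,243.7 / 272.4,299")
R=np.diag([1,-1,-1.]); R2=np.diag([-1,1,-1.])
for r in(R,R2): print(ik([L[0],L[1],150],r), ik([648,-157,200],r))
im=cv2.imread("pics/top.png"); cv2.imwrite("pics/pan.png",cv2.resize(im[110:200,200:360],None,fx=5,fy=5,interpolation=cv2.INTER_CUBIC))
E
```

```text
L [ 437.8 -218.9   30. ] [355.6 204.4]
M [ 453.6 -110.3   23. ] [310.1 241.4]
S [436.7   5.4  20. ] [273.5 296.3]
scene blobs 355.4,206.1 / 309.5,243.7 / 272.4,299
[-3.98671320e+01 -8.76916724e-01  1.16782525e+02 -2.54444375e-14
  6.40943919e+01  5.01328680e+01] [-2.33420727e+01  1.88004033e+01  8.88668993e+01 -2.54444375e-14
  7.23326975e+01  6.66579273e+01]
[-3.98671320e+01 -8.76916724e-01  1.16782525e+02 -2.54444375e-14
  6.40943919e+01 -1.29867132e+02] [-2.33420727e+01  1.88004033e+01  8.88668993e+01 -2.54444375e-14
  7.23326975e+01 -1.13342073e+02]
```

View pics/pan.png

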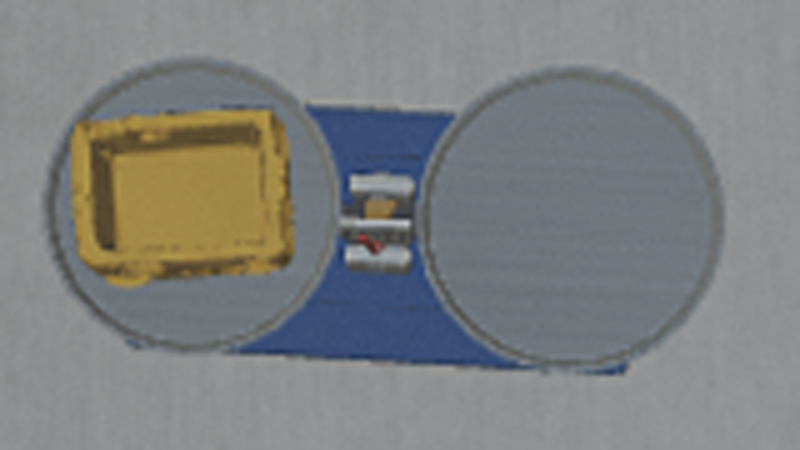

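The free-pan rim is centred at pixel (313.7,153.3) and is 61 px (133 mm) wide, against 136 mm given. The weights agree between the two cameras within about 2 mm. Next, pick the large weight.

```bash
python3 - <<'E'
from h import *
P=pix("top",313.7,153.3,85); print(P)
R=np.diag([1,-1,-1.]); x,y=437.8,-218.9
goto([x,y,170],R); grip(62)
cv2.imwrite("pics/w1.png",snapshot("wrist")[:,:,::-1])
print("top of knob proj",proj("wrist",[x,y,42]))
print(movel([x,y,24],vel=120,force_limit=8)); grip(20)
s=state(); print(s["width"],s["grasp_force"],s["force"],s["tool_pos"])
movel([x,y,60],vel=60); s=state(); print(s["t"],s["width"],s["grasp_force"],s["force"])
cv2.imwrite("pics/w2.png",np.hstack([cv2.resize(cv2.imread("pics/w1.png"),(400,300)),cv2.resize(snapshot("wrist")[:,:,::-1],(400,300))]))
E
```

```text
[ 646.18811415 -155.88132347   85.        ]
top of knob proj [286.05140462 208.23677869]
False
29.972181778253425 59.61446484318003 [-0.69026133  1.70801092  5.76765012] [ 438.27258835 -219.19112944   24.83532739]
4.8 29.803615588574655 59.3244058516575 [-0.50027103  0.58854354 -2.34219978]
```

View pics/w2.png

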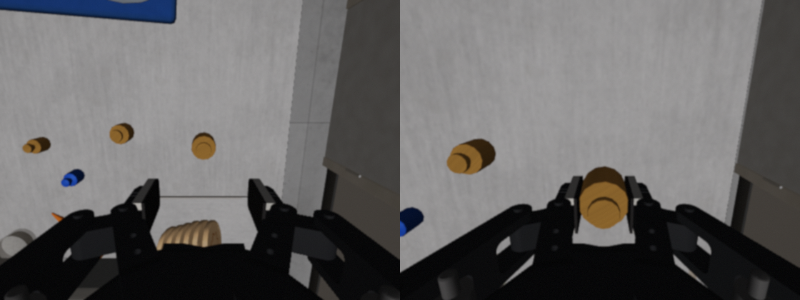

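The large weight is held (width 30, about 2.3 N carried), and the wrist view shows it upright between the pads. Carry it to the far half of the pan.

```bash
python3 - <<'E'
from h import *
R=np.diag([1,-1,-1.]); X,Y=646+25,-156
movel([437.8,-218.9,170],vel=150); movel([X,Y,170],R,vel=150)
movel([X,Y,112],vel=100); print(movel([X,Y,104.5],vel=20,force_limit=2.5)); s=state(); print(s["tool_pos"],s["force"])
grip(46); wait(.2); movel([X,Y,180],vel=100)
R=R; x,y=453.6,-110.3
goto([x,y,150],R); wait(.5)
cv2.imwrite("pics/s2.png",np.vstack([cv2.resize(snapshot("scene")[90:270,90:390,::-1],(500,300)),cv2.resize(snapshot("top")[110:290,200:380,::-1],(500,300))])); print(state()["t"], proj("top",[x,y,23]))
E
```

```text
False
[ 670.98161422 -155.99367787  104.47572682] [-0.1789868   0.48893386 -1.72020847]
11.6667 [293.61850004 240.59804741]
```

View pics/s2.png

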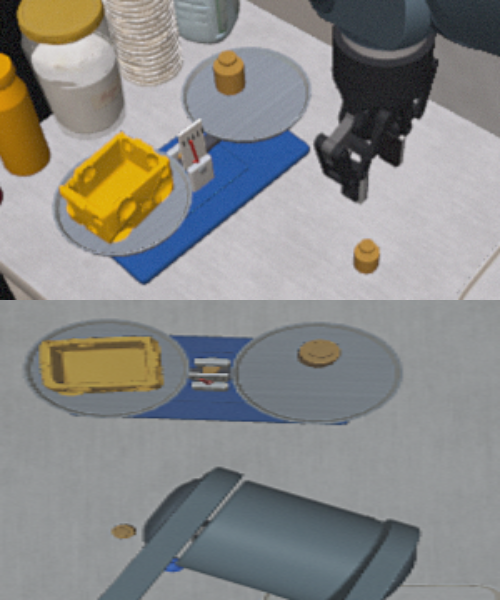

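The scene shows the large weight upright in the far half of the pan, dish untouched. Now the medium one, lowering the pan to its level height before letting go.

```bash
python3 - <<'E'
from h import *
x,y=453.6,-110.3; X,Y=646-25,-156
grip(56); print(movel([x,y,25.5],vel=110,force_limit=8)); grip(15)
s=state(); print(s["width"],s["grasp_force"],s["force"],s["tool_pos"])
movel([x,y,60],vel=60); s=state(); print(s["width"],s["grasp_force"],s["force"])
if s["grasp_force"]<10: raise SystemExit
movel([x,y,170],vel=150); movel([X,Y,170],vel=150)
movel([X,Y,112],vel=100); print(movel([X,Y,96.5],vel=15,force_limit=4)); wait(.5); s=state(); print(s["tool_pos"],s["force"])
grip(40); wait(.3); movel([X,Y,180],vel=80); goto([480,-250,220],s["eef_rot"]); wait(1.2)
cv2.imwrite("pics/s3.png",np.vstack([cv2.resize(snapshot("scene")[90:270,90:390,::-1],(500,300)),cv2.resize(snapshot("top")[110:290,200:380,::-1],(500,300))])); print(state()["t"])
E
```

```text
False
23.054086318763158 58.96143543999642 [-1.68956219  1.31976018  5.89405096] [ 454.08985087 -110.53123907   26.27504171]
22.94669613368603 58.82649090606719 [-1.19168382  0.34965494 -1.77130531]
False
[ 621.00446348 -155.99771974   96.51675945] [-0.44887733 -0.73246914 -1.08168034]
22.775
```

View pics/s3.png

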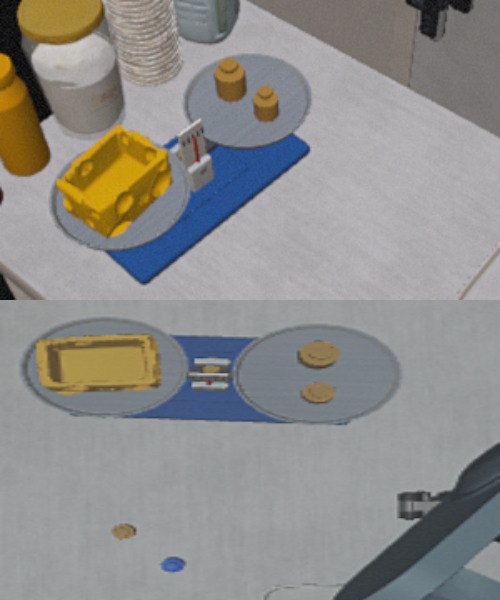

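The picture shows both weights upright in the pan and well inside the rim. The pointer is upright, so the beam is level. The small weight and the dish are in place and the arm is clear, so I'm handing in.

```bash
python3 -c "
from rig import *
wait(1); print(close_job())"
```

```text
the job is handed in; nothing more can be done
None
```

I set the 200 g and 100 g weights upright in the free pan and the beam looked level in the last camera check, with the dish and the 50 g weight left where they stood; the job is handed in at about 24 s, with no verdict returned.

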